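Load a battery pack into the charging bay and lock it with the blade key

ROBOT

A 6-joint arm with a two-finger parallel gripper is mounted at the origin on the work surface. World frame = base frame: x ahead of the robot, y to its left, z up, the work surface at z = 0. Lengths are in m, angles in rad, forces in N, time in s.
With the tool pointing down it reaches from about 0.35 to 0.975 m from the base axis. Payload 4.9 kg.
Tool frame: the origin (TCP) lies on the centre line of the jaws, within the pads' length; the fingertips stand manip.tcp_to_tips ahead of it and the grasp point (between the pads) is the TCP (manip.tcp_to_tips is the distance from the TCP to the fingertips, in m); y points along the fingers, z is the direction in which the jaws open and shut, and the axes are right-handed (so a half turn about y gives the same grasp; the last joint's range is limited). The gripper opens to 85 mm and grips with 20 to 120 N. Pads are 22 mm wide; open, the fingers measure 114 mm over their backs; the gripper's body (76 mm by 85 mm) begins 54 mm behind the grasp point. The pads swing forward as they close: fully open they stand 13 mm farther back than shut.
Start: joints at [1.205, 0.053, 1.613, -0, 1.476, -0.119], TCP at [0.153, 0.606, 0.25] pointing down, gripper open.
Joint ranges: [-3.01, 3.01], [-1.01, 2.22], [0.06, 2.58], [-1.02, 4.17], [0.09, 2.62], [-3.14, 3.14]. Speed limits (rad/s): [2.57, 2.57, 3.14, 3.14, 3.14, 3.14].

INTERFACE

Orientations are given as a unit quaternion [w, x, y, z].
In Python, from plant import manip gives the robot as it stands.
- The arm moves only by the tool apply_moves, never from a script. Its argument "moves" is a list of rows, each a list of 7 numbers: the gripper's target within -1 to 1 (shut at 1, half-way at 0, fully open at -1), then the shift along the tool's x, y, z in mm, then the turn, a rotation vector about the tool's x, y, z in degrees. A call has 1 to 20 rows; each row shifts and turns the commanded pose from where the row before left it, along the tool's axes as they then stand; what a row does not reach is not made up. A row lasts 1/10 s, in which the tool goes at most 50 mm and 8.59 degrees, less where a joint would pass 70% of its speed; a pose out of reach is approached as far as the arm can. A call with a gripper value outside its range is refused whole. The fingers move at their own pace and stop on an object; the grip force is fixed at half the most. Time passes only in rows, so rows that do not move let the fingers close. It gives the time, the measured TCP pose, the force and the opening at its end, in the units of the state.
- manip.state(): the state, without advancing time (a new reading comes with each control period).
- manip.grab_frame(name): name is "scene" or "top" or "wrist"; returns the picture (420x560x3 uint8, blue, green, red); there is no depth.
- manip.calibration(name): a dict with "mtx" (3x3 intrinsics, pixels), "T" (4x4, takes a point from camera to world coordinates); the wrist camera has in their place "T_tool_cam" (4x4, takes a point from camera to tool coordinates, whose origin is the TCP and whose axes are the tool frame's). Camera axes: x right, y down, z forward; pixel columns grow to the right and rows downward; lengths in m; the calibration is good to about 2 mm. A picture is of the moment at which its call begins: read the wrist's pose just before it. calibration takes no time and is no camera call.
- manip.job_done(): hands the job in, once; it reports no verdict.
The state is a dict: "time": time; "joint_pos": joint angles; "joint_vel": joint speeds; "joint_efforts": joint torques, N m; "tool_pos": TCP position; "tool_rot": TCP orientation; "contact_force": force on the tool from outside, world axes, zero at the start; "ft_torque": the same for the moment, N m; "gripper_width": opening from 0.0 (shut) to 1.0 (fully open).
Only numpy, scipy, OpenCV 4.12 (cv2) and the standard library are available. Lean on these libraries where they do the work, as an engineer would, in place of code of your own. Each camera call takes 0.05 s, during which the arm holds its last target. There are 200 camera calls.

TASK

Slide the red battery pack along the bench, under the bay's hood, until it is fully home, without it rubbing on the underside of the hood. Then take the orange blade key from its blue rack, push the slotted lock on the sloping panel in with the blade, keep it pushed in while you turn it clockwise a quarter turn, and let it spring back out locked; turn the lock with the key only. Finally stand the key back in its rack and leave everything else on the bench where it was.

Things in the scene. Friction and masses are not known exactly. Their poses are not given: they have to be found in the camera images.
- bay_home (a point): Point in the fixed grey charging bay where pack_centre belongs when the pack is fully home. Axes: x level, straight into the bay; z up. The bay mouth is at x = -18 mm from here, the bench 22.5 mm below. The bay is 108 mm wide between its side walls and 54 mm high under the hood; its inner stop, which the pack's leading face meets, is at x = +70 mm.
- bay_roof: The yellow flat underside of the hood over the bay, 54 mm above the bench; origin on the bench under the middle of the bay mouth, axes as bay_home. The pack clears it by 9 mm. The bay's panel slopes up from the mouth at 35 deg to the level, to 142 mm high; the bay is 160 mm wide.
- pack_centre (a point): Red battery pack, loose, about 0.6 kg (varies), a box 140 (x) x 100 (y) x 45 (z) mm lying flat on the bench in front of the bay mouth. Point at the centre of the box; x points to the leading end (towards the bay), z up. It moves in only by sliding along the bench.
- pack_handle (a point): Middle of the black handle, an upright fin on the pack: 44 mm long (x), 16 mm thick (y), from 45 to 85 mm above the bench. The point is 68 mm above the bench, 43 mm behind the pack's centre. With the pack home the fin stands just outside the bay mouth (its middle 25 mm outside). Axes as pack_centre.
- key_grip (a point): Centre of the orange grip of the blade key, 50 (x) x 24 (y) x 60 (z) mm, about 0.12 kg, loose. The key stands upright in its rack, blade down; z points from blade to grip. The shoulders (underside of the grip) are 30 mm below this point. Grip it across the 24 mm.
- key_tip (a point): Middle of the end edge of the key's steel blade, 66 mm below key_grip. The blade is 30 mm wide (x), 3 mm thick (y), 36 mm long; the last 6 mm are 28 mm wide and 2 mm thick. Axes as key_grip.
- key_seat (a point): Middle of the underside of the key's grip, 36 mm above the blade's tip. Rests at rack_seat when the key is in its rack. Axes as key_grip.
- key: The whole key; origin at key_seat.
- rack_seat (a point): Fixed blue key rack: two parallel rails 80 mm long (x), 16 mm thick, tops 55 mm above the bench, with an open gap of 12 mm (y) between them, on a 100 x 90 mm base. The blade hangs in the gap, the grip's shoulders rest on the rails. Point in the middle of the gap level with the rail tops; x along the rails, z up.
- rack: The rack; origin under the middle of its base, on the bench.
- lock_slot (a point): Middle of the slot's mouth on the face of the round aluminium lock, 60 mm across, in a black bezel on the sloping panel. It moves with the lock. Slot right across the lock, 6.5 mm wide, 9 mm deep, along x of this point; z points out of the panel, 35 deg from vertical, leaning to the bay's mouth side. A red mark lies in the slot's +x end.
- lock (a joint): Lock angle, rad, growing clockwise seen from outside the panel. Near 0 (within 0.1): open, slot running up the slope. 1.57: locked. Stops at -0.12 and 1.62; friction about 0.08 N m. A hidden bayonet pin blocks the turn from about 0.25 to 1.43 rad unless the lock is pushed in by at least 4 mm; let go past 1.43 rad it springs out and stays locked.
- lock_press (a joint): How far the lock is pushed in, m: 0 out, 0.006 at its stop. Spring: 2.8 N to start moving, 7 N at the stop.
- lock_head: The lock itself; origin on its axis 5 mm inside lock_slot, axes as lock_slot.
- spray: Bystander: white spray bottle with a blue trigger head, 90 mm across, 240 mm high; origin at the centre of its foot.
- alcohol: Bystander: white bottle, 68 mm across, 160 mm high; origin at the centre of its foot.
- scraper: Bystander: yellow plastic scraper, 70 x 100 x 10 mm, flat on the bench; origin under its centre.
- lamp: Bystander: red pen lamp, 165 x 28 x 23 mm, lying flat; origin under its centre.
- filter: Bystander: white filter canister, 80 mm across, 112 mm high; origin at the centre of its foot.
- coupling: Bystander: black rubber ring, 64 mm across, 50 mm high; origin at the centre of its foot.
- pack: The whole pack; origin under the centre of the box, axes as pack_centre.
Mind the look-alikes: they are no part of the job. What is shaped like the rack but green, pink or turquoise is not meant.

How it is judged:
By the outcome, as a careful person would: the job done as asked, in the order asked, and still so for the second after the job is handed in, with the robot touching nothing.
It also fails if it takes over 72 s, if anything falls off the work surface, if the arm or the gripper's body presses on something with over 40 N, if the wrist force passes 120 N, or if a joint passes its speed limit or range.

## Working session

There is one attempt and no reset: what is moved stays moved. The work goes in short steps, Python scripts to look and compute and a tool call to move; the robot and the scene stay as the last step left them, time stands still between calls to the robot, and variables do not carry over. Pictures are saved under pics/ and viewed, about 8 in all and at most 12, crops included, and the job is handed in when it is done.

Besides the shell and the picture viewer there is one more tool, called after "Request:" as name(argument=value, ...), one argument or row to a line, values as JSON. apply_moves: Moves the arm, as the interface text tells. Its arguments: {"type":"object","properties":{"moves":{"type":"array","items":{"type":"array","items":{"type":"number"}}}},"required":["moves"]}

```bash
mkdir -p pics; ls
python3 - <<'E'
from plant import manip
import cv2,numpy as np
print(manip.state(), manip.tcp_to_tips)
a=manip.grab_frame("scene");b=manip.grab_frame("top")
cv2.imwrite("pics/s0.png",a);cv2.imwrite("pics/t0.png",b)
for n in("scene","top","wrist"):print(n,manip.calibration(n))
E
```

```text
pics
{'time': 0.0, 'joint_pos': array([ 1.20498679e+00,  5.33539563e-02,  1.61435304e+00, -3.57445252e-05,
        1.47600714e+00, -1.18983648e-01]), 'joint_vel': array([-0.00070148,  0.00028598, -0.0004959 , -0.0009512 ,  0.00106748,
        0.00064665]), 'joint_efforts': array([-4.30780165e-04, -3.93665814e+01, -3.70183575e+01, -2.80497972e-05,
        6.93685783e-03, -1.04534612e-05]), 'tool_pos': array([0.15248299, 0.60548321, 0.24902952]), 'tool_rot': array([-0.70099733,  0.70245963, -0.08721135,  0.0868757 ]), 'contact_force': array([-0.72062008, -0.50144278,  0.4117401 ]), 'ft_torque': array([-0.0201222 ,  0.02986878,  0.01369011]), 'gripper_width': 1.0022187710471728} 0.019
scene {'mtx': array([[446.94022534,   0.        , 281.63583591],
       [  0.        , 446.94022534, 211.30924948],
       [  0.        ,   0.        ,   1.        ]]), 'T': array([[-0.16671597,  0.80566583, -0.56842621,  1.10692168],
       [ 0.9859123 ,  0.14411455, -0.08489959,  0.10034034],
       [ 0.01351779, -0.57457251, -0.81834205,  1.0182884 ],
       [ 0.        ,  0.        ,  0.        ,  1.  
[... 253 characters left out ...]
0.99945977, -0.02947305, -0.01454314,  0.0289567 ],
       [ 0.01648165, -0.0666341 , -0.99764134,  1.50952216],
       [ 0.        ,  0.        ,  0.        ,  1.        ]])}
wrist {'mtx': array([[317.94095501,   0.        , 280.77977316],
       [  0.        , 317.94095501, 209.68669602],
       [  0.        ,   0.        ,   1.        ]]), 'T_tool_cam': array([[-9.41517239e-04,  9.51987143e-01,  3.06136560e-01,
        -7.72251426e-02],
       [-9.95326299e-04, -3.06137437e-01,  9.51986806e-01,
        -1.24258859e-01],
       [ 9.99999061e-01,  5.91606220e-04,  1.23577151e-03,
        -4.70883664e-04],
       [ 0.00000000e+00,  0.00000000e+00,  0.00000000e+00,
         1.00000000e+00]])}
```

View pics/s0.png

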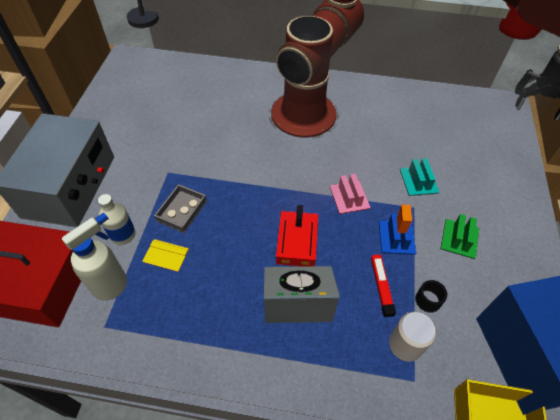

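View pics/t0.png

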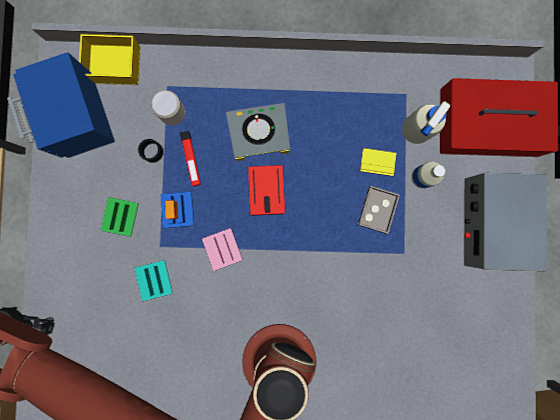

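Candidates for the key and rack in the top view: blue rack with the orange key (177,210) is the one. Look-alikes are green (120,216), pink (222,250) and turquoise (153,281). The red pack is at (267,190), not the lamp (190,160) or the red box. The bay is at (260,130). One close crop to check.

```bash
cat > h.py <<'E'
from plant import manip
import cv2,numpy as np
from scipy.spatial.transform import Rotation as R
def ray(name,px,z,st=None):
    c=manip.calibration(name); 
    T=c["T"] if name!="wrist" else toolT(st)@c["T_tool_cam"]
    p=np.atleast_2d(np.array(px,float)); d=np.c_[(p-c["mtx"][:2,2])/c["mtx"][0,0],np.ones(len(p))]@T[:3,:3].T
    o=T[:3,3]; return o+d*((z-o[2])/d[:,2])[:,None]
def toolT(st):
    T=np.eye(4);q=st["tool_rot"];T[:3,:3]=R.from_quat([q[1],q[2],q[3],q[0]]).as_matrix();T[:3,3]=st["tool_pos"];return T
def proj(name,P,st=None):
    c=manip.calibration(name)
    T=c["T"] if name!="wrist" else toolT(st)@c["T_tool_cam"]
    q=(np.atleast_2d(P)-T[:3,3])@T[:3,:3]; return q[:,:2]/q[:,2:]*c["mtx"][0,0]+c["mtx"][:2,2]
E
python3 - <<'E'
from h import *
b=cv2.imread("pics/t0.png");cv2.imwrite("pics/t1.png",cv2.resize(b[95:245,150:310],None,fx=4,fy=4,interpolation=cv2.INTER_CUBIC))
hsv=cv2.cvtColor(b,cv2.COLOR_BGR2HSV)
def seg(m,x0,y0,x1,y1):
    k=np.zeros_like(m);k[y0:y1,x0:x1]=m[y0:y1,x0:x1]
    cs,_=cv2.findContours(k,cv2.RETR_EXTERNAL,cv2.CHAIN_APPROX_NONE);return cv2.minAreaRect(max(cs,key=cv2.contourArea))
red=cv2.inRange(hsv,(0,150,90),(6,255,255))|cv2.inRange(hsv,(174,150,90),(180,255,255))
r=seg(red,235,155,300,230);print("pack",r);P=ray("top",cv2.boxPoints(r),.045);print(P.round(4),P.mean(0))
o=cv2.inRange(hsv,(8,150,120),(18,255,255));r=seg(o,155,185,200,235);print("key",r);P=ray("top",cv2.boxPoints(r),.115);print(P.round(4),P.mean(0))
bl=cv2.inRange(hsv,(102,150,140),(116,255,255));r=seg(bl,155,185,200,235);print("rack",r);print(ray("top",cv2.boxPoints(r),.03).round(4))
E
```

```text
pack ((266.055419921875, 189.66403198242188), (48.326194763183594, 34.29447555541992), 87.27368927001953)
[[ 0.56    0.1063  0.045 ]
 [ 0.5678  0.0077  0.045 ]
 [ 0.4286 -0.0029  0.045 ]
 [ 0.421   0.0952  0.045 ]] [0.49435112 0.05155638 0.045     ]
key ((170.0, 209.0), (18.0, 8.0), 90.0)
[[0.4519 0.3223 0.115 ]
 [0.4525 0.3005 0.115 ]
 [0.4035 0.2985 0.115 ]
 [0.4029 0.3202 0.115 ]] [0.42769076 0.31036388 0.115     ]
rack ((176.3413848876953, 209.0965576171875), (34.29778289794922, 31.39119529724121), 85.2363510131836)
[[0.4756 0.3604 0.03  ]
 [0.4858 0.2704 0.03  ]
 [0.3872 0.2582 0.03  ]
 [0.3771 0.3478 0.03  ]]
```

View pics/t1.png

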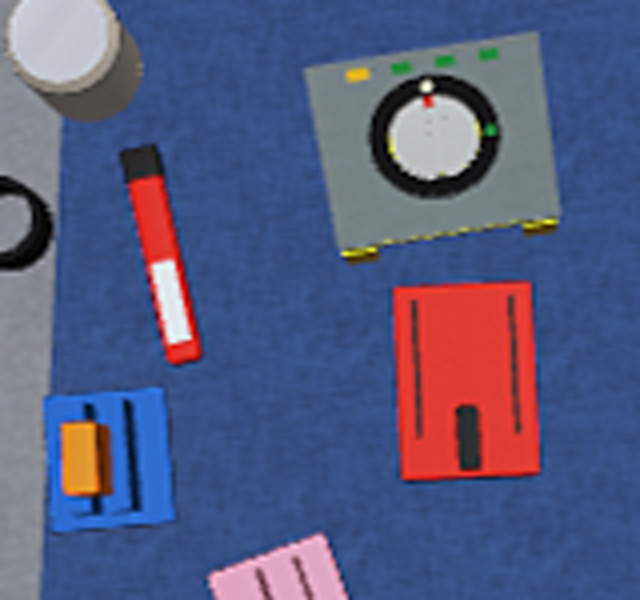

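The crop confirms it: blue rack with orange key at crop (85,460), pack with fin at (468,437), and bay mouth edge from (342,252) to (558,222). The lock's red mark is at (428,100). Next I plan the approach above the handle.

```bash
cat >> h.py <<'E'
from scipy.linalg import logm,expm
np.set_printoptions(suppress=True,precision=4)
def pose(p,yaw,pitch=0,spin=0):
    "tool pointing down; yaw (deg) of tool x; pitch tilts approach forward along yaw; spin about tool y"
    B=np.array([[1,0,0],[0,0,1],[0,-1,0]]).T.astype(float)  # cols: x=+X, y=-Z, z=+Y
    B=np.array([[1,0,0],[0,0,1],[0,-1,0]],float)
    T=np.eye(4);T[:3,:3]=R.from_euler("zyx",[yaw,-pitch,0],degrees=True).as_matrix()@B@R.from_euler("y",spin,degrees=True).as_matrix()
    T[:3,3]=p;return T
def plan(A,Bm,tag="",smax=40,amax=8):
    D=np.linalg.inv(A)@Bm;L=logm(D).real
    n=int(max(np.ceil(np.linalg.norm(D[:3,3])*1e3/smax),np.ceil(np.degrees(R.from_matrix(D[:3,:3]).magnitude())/amax),1))
    E=expm(L/n);print(tag,"n",n,"row",(E[:3,3]*1e3).round(2),np.degrees(R.from_matrix(E[:3,:3]).as_rotvec()).round(2))
def cur(st=None):
    st=st or manip.state();T=toolT(st);print("t",round(st["time"],2),"pos",T[:3,3],"x",T[:3,0],"y",T[:3,1],"w",round(st["gripper_width"],3),"F",st["contact_force"].round(1),"q",st["joint_pos"].round(2));return T
E
python3 - <<'E'
from h import *
A=cur()
print("fin",ray("top",[[267,204]],.085))
m=ray("top",[[235.5,158],[289.5,150.5]],.06);d=m[0]-m[1];print("mouth",m,np.linalg.norm(d),"bay yaw",np.degrees(np.arctan2(-d[0],d[1])))
print("lock",ray("top",[[150+434/4,95+136/4]],.1))
print(pose([0,0,0],0))
plan(A,pose([.44,.045,.21],6))
E
```

```text
t 0.1 pos [0.1525 0.6056 0.2492] x [ 0.9697 -0.2443 -0.0002] y [-0.0007 -0.0018 -1.    ] w 1.001 F [ 0.3 -0.   0.1] q [ 1.2   0.05  1.61 -0.    1.48 -0.12]
fin [[0.4507 0.0471 0.085 ]]
mouth [[ 0.581   0.1413  0.06  ]
 [ 0.6074 -0.0123  0.06  ]] 0.15591579935681035 bay yaw 9.748477891020029
lock [[0.6587 0.077  0.1   ]]
[[ 1.  0.  0.  0.]
 [ 0.  0.  1.  0.]
 [ 0. -1.  0.  0.]
 [ 0.  0.  0.  1.]]
 n 16 row [ 20.88   2.48 -33.61] [ 0.01 -1.26 -0.  ]
```

Request:
apply_moves(
  moves=[
    [-1,20.9,2.5,-33.6,0,-1.26,0],
    [-1,20.9,2.5,-33.6,0,-1.26,0],
    [-1,20.9,2.5,-33.6,0,-1.26,0],
    [-1,20.9,2.5,-33.6,0,-1.26,0],
    [-1,20.9,2.5,-33.6,0,-1.26,0],
    [-1,20.9,2.5,-33.6,0,-1.26,0],
    [-1,20.9,2.5,-33.6,0,-1.26,0],
    [-1,20.9,2.5,-33.6,0,-1.26,0],
    [-1,20.9,2.5,-33.6,0,-1.26,0],
    [-1,20.9,2.5,-33.6,0,-1.26,0],
    [-1,20.9,2.5,-33.6,0,-1.26,0],
    [-1,20.9,2.5,-33.6,0,-1.26,0],
    [-1,20.9,2.5,-33.6,0,-1.26,0],
    [-1,20.9,2.5,-33.6,0,-1.26,0],
    [-1,20.9,2.5,-33.6,0,-1.26,0],
    [-1,20.9,2.5,-33.6,0,-1.26,0],
    [-1,0,0,0,0,0,0],
    [-1,0,0,0,0,0,0],
    [-1,0,0,0,0,0,0],
  ],
)

```text
time: 2.0
tool_pos: [0.44, 0.0464, 0.21]
tool_rot: [0.706, -0.706, -0.037, 0.038]
contact_force: [0.1, 0.2, 0.2]
gripper_width: 1.0
```

Run:
```python
from h import *
st=manip.state();cur(st);a=manip.grab_frame("wrist");cv2.imwrite("pics/w0.png",a)
np.save("w0.npy",toolT(st))
```

```text
t 2.0 pos [0.44   0.0464 0.21  ] x [ 0.9944  0.1055 -0.0007] y [-0.0007  0.0003 -1.    ] w 1.0 F [0.1 0.2 0.2] q [-0.06 -0.38  2.06  0.    1.46 -1.74]
```

View pics/w0.png

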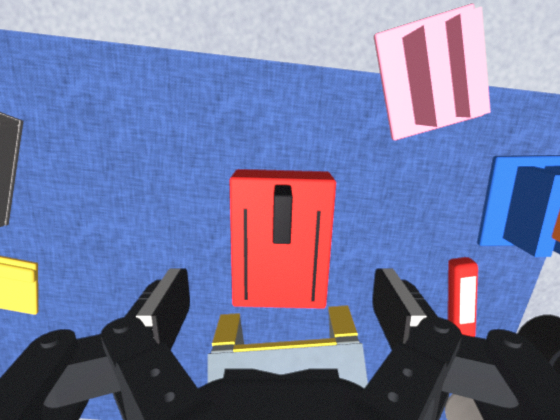

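The wrist view shows the pack with its top face corners near (232,178), (333,178), (232,305) and (327,307). The fin top spans (275..291, 187..243). The bay's yellow mouth posts are at (230,330) and (343,325), and the hood's lip runs from (208,350) to (362,343).

Run:
```python
from h import *
st=manip.state();a=cv2.imread("pics/w0.png");hsv=cv2.cvtColor(a,cv2.COLOR_BGR2HSV)
red=cv2.inRange(hsv,(0,150,190),(8,255,255));red[:,:200]=0;red[:,360:]=0
cs,_=cv2.findContours(red,cv2.RETR_EXTERNAL,cv2.CHAIN_APPROX_NONE);c=max(cs,key=cv2.contourArea)
W=ray("wrist",c[:,0],.045,st);r=cv2.minAreaRect((W[:,:2]*1e3).astype(np.float32));print("pack mm",r)
f=ray("wrist",[[275,187],[291,187],[274,243],[290,243]],.085,st);print("fin",f,f.mean(0))
for z in(.054,.06):
  m=ray("wrist",[[208,350],[362,343]],z,st);d=m[1]-m[0];print("lip",z,m,np.linalg.norm(d),"yaw",np.degrees(np.arctan2(-d[0],d[1])))
y=cv2.inRange(hsv,(20,120,80),(32,255,255));
cv2.imwrite("pics/w0c.png",cv2.resize(a[290:400,190:390],None,fx=4,fy=4,interpolation=cv2.INTER_CUBIC))
```

```text
pack mm ((493.4864196777344, 51.64350128173828), (138.1367950439453, 97.2438735961914), 4.521211624145508)
fin [[0.4242 0.0397 0.085 ]
 [0.4228 0.0525 0.085 ]
 [0.4731 0.0438 0.085 ]
 [0.4716 0.0574 0.085 ]] [0.4479 0.0484 0.085 ]
lip 0.054 [[ 0.6192 -0.0136  0.054 ]
 [ 0.5925  0.15    0.054 ]] 0.1657880036346259 yaw 9.27100597999293
lip 0.06 [[ 0.6138 -0.0125  0.06  ]
 [ 0.5876  0.1476  0.06  ]] 0.16224041516978527 yaw 9.271005979992973
```

View pics/w0c.png

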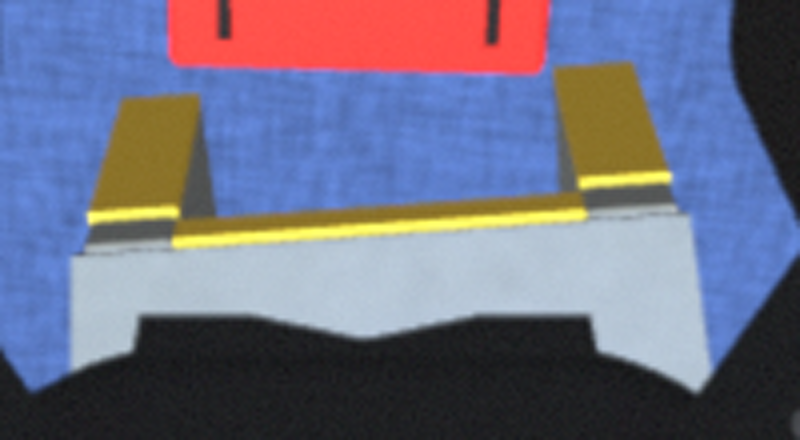

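The crop shows the mouth's side-wall faces. Their feet on the bench are at crop (120,100), (198,96) for the right wall and (555,68), (632,63) for the left wall.

Run:
```python
from h import *
st=manip.state()
c=np.array([[120,100],[198,96],[555,68],[632,63]])/4+[190,290]
m=ray("wrist",c,0,st);d=m[3]-m[0];yaw=np.degrees(np.arctan2(-d[0],d[1]))
print(m,np.linalg.norm(d),np.linalg.norm(m[2]-m[1]),yaw,m.mean(0))
for yaw in (9.5,):
  u=np.array([np.cos(np.radians(yaw)),np.sin(np.radians(yaw))]);v=np.array([-u[1],u[0]])
  o=m.mean(0)[:2]; pk=np.array([.4935,.0516]); print("pack in mouth frame",(pk-o)@u,(pk-o)@v, "home",o+.018*u,"lock axis?",)
  # fin target poses
  A=toolT(st); print("align fin",o-.10*u-.043*u,"home fin",o+.018*u-.043*u)
plan(A,pose([.450,.0485,.12],4.5),"above");plan(pose([.450,.0485,.12],4.5),pose([.450,.0485,.069],4.5),"down")
```

```text
[[ 0.6139 -0.0107  0.    ]
 [ 0.6099  0.0132  0.    ]
 [ 0.5882  0.1213  0.    ]
 [ 0.584   0.1444  0.    ]] 0.15796369701515545 0.110222550089525 10.939819803070078 [0.599 0.067 0.   ]
pack in mouth frame -0.10661163378021955 0.0021803021565781665 home [0.6168 0.07  ] lock axis?
align fin [0.458  0.0434] home fin [0.5744 0.0629]
above n 3 row [ 3.4  30.04  0.3 ] [-0.01  0.53 -0.01]
down n 2 row [ 0.  25.5  0. ] [0. 0. 0.]
```

Request:
apply_moves(
  moves=[
    [-1,3.4,30,0.3,0,0.5,0],
    [-1,3.4,30,0.3,0,0.5,0],
    [-1,3.4,30,0.3,0,0.5,0],
    [-1,0,25,0,0,0,0],
    [-1,0,25,0,0,0,0],
    [-1,0,0,0,0,0,0],
    [1,0,0,0,0,0,0],
    [1,0,0,0,0,0,0],
    [1,0,0,0,0,0,0],
    [1,0,0,0,0,0,0],
    [1,0,0,0,0,0,0],
    [1,0,0,0,0,0,0],
    [1,0,0,0,0,0,0],
    [1,0,0,0,0,0,0],
  ],
)

```text
time: 3.45
tool_pos: [0.4512, 0.0479, 0.0713]
tool_rot: [0.707, -0.706, -0.028, 0.027]
contact_force: [-1.9, 2.1, 6.6]
gripper_width: 0.18
```

Run:
```python
from h import *
st=manip.state();A=cur(st)
o=np.array([.599,.067]);yaw=9.7
u=np.array([np.cos(np.radians(yaw)),np.sin(np.radians(yaw))])
print(np.degrees(np.arctan2(A[1,0],A[0,0])))
z=A[2,3]
def fin(s): p=o+(s-.043)*u; return pose([p[0],p[1],z],yaw)
print(fin(-.1)[:3,3],fin(.018)[:3,3])
plan(A,fin(-.1),"align",smax=8,amax=2);plan(fin(-.1),fin(.018),"in",smax=8)
```

```text
t 3.45 pos [0.4512 0.0479 0.0713] x [0.9969 0.0789 0.0012] y [ 0.0012  0.0005 -1.    ] w 0.18 F [-1.9  2.1  6.6] q [-0.06 -0.18  2.15  0.    1.17 -1.71]
4.525309186946115
[0.458  0.0429 0.0713] [0.5744 0.0628 0.0713]
align n 3 row [ 2.08  0.   -1.89] [-0.01 -1.72  0.02]
in n 15 row [ 7.87  0.   -0.  ] [ 0. -0.  0.]
```

Request:
apply_moves(
  moves=[
    [1,1.0,0,-0.9,0,-0.87,0],
    [1,1.0,0,-0.9,0,-0.87,0],
    [1,1.0,0,-0.9,0,-0.87,0],
    [1,1.0,0,-0.9,0,-0.87,0],
    [1,1.0,0,-0.9,0,-0.87,0],
    [1,1.0,0,-0.9,0,-0.87,0],
    [1,8,0,0,0,0,0],
    [1,8,0,0,0,0,0],
    [1,8,0,0,0,0,0],
    [1,8,0,0,0,0,0],
    [1,8,0,0,0,0,0],
    [1,0,0,0,0,0,0],
  ],
)

```text
time: 4.65
tool_pos: [0.4971, 0.0494, 0.0714]
tool_rot: [-0.704, 0.705, 0.06, -0.06]
contact_force: [-4.6, -0.9, 7.5]
gripper_width: 0.182
```

Run:
```python
from h import *
st=manip.state();A=cur(st)
a=manip.grab_frame("wrist");t=manip.grab_frame("top")
cv2.imwrite("pics/w1.png",np.vstack([cv2.resize(a[120:380,140:420],None,fx=2,fy=2,interpolation=cv2.INTER_CUBIC)]))
```

```text
t 4.65 pos [0.4971 0.0494 0.0714] x [ 0.9856  0.1692 -0.0006] y [-0.0005 -0.0008 -1.    ] w 0.182 F [-4.6 -0.9  7.5] q [-0.05 -0.06  2.04 -0.    1.16 -1.79]
```

View pics/w1.png

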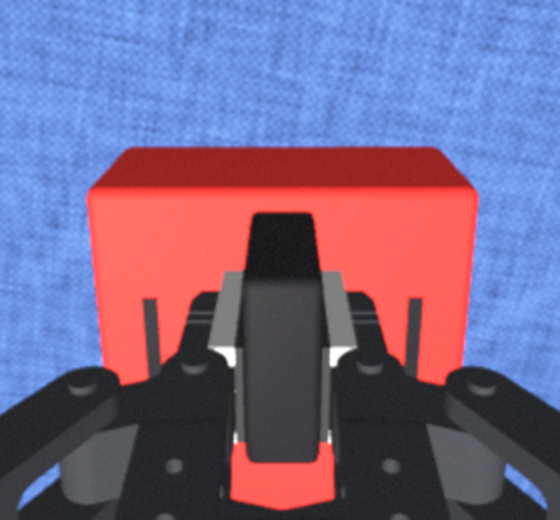

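The pack is square in the jaws, with the fin held between the pads. The nose is at the mouth, so I push in slowly and watch the force.

Request:
apply_moves(
  moves=[
    [1,5,0,0,0,0,0],
    [1,5,0,0,0,0,0],
    [1,5,0,0,0,0,0],
    [1,5,0,0,0,0,0],
    [1,5,0,0,0,0,0],
  ],
)

```text
time: 5.25
tool_pos: [0.5199, 0.0534, 0.0713]
tool_rot: [-0.704, 0.705, 0.058, -0.062]
contact_force: [-13.1, -2.2, 14.7]
gripper_width: 0.178
```

Request:
apply_moves(
  moves=[
    [1,5,0,0,0,0,0],
    [1,5,0,0,0,0,0],
    [1,5,0,0,0,0,0],
    [1,5,0,0,0,0,0],
    [1,5,0,0,0,0,0],
  ],
)

```text
time: 5.75
tool_pos: [0.5445, 0.0577, 0.0713]
tool_rot: [-0.704, 0.705, 0.058, -0.062]
contact_force: [-12.9, -1.2, 13.7]
gripper_width: 0.178
```

Request:
apply_moves(
  moves=[
    [1,5,-0.3,0,0,0,0],
    [1,5,-0.3,0,0,0,0],
    [1,5,0,0,0,0,0],
    [1,5,0,0,0,0,0],
    [1,3,0,0,0,0,0],
  ],
)

```text
time: 6.25
tool_pos: [0.5673, 0.0616, 0.0714]
tool_rot: [-0.704, 0.705, 0.058, -0.062]
contact_force: [-10.6, -1.7, 10.1]
gripper_width: 0.18
```

Request:
apply_moves(
  moves=[
    [1,2,0,0,0,0,0],
    [1,2,0,0,0,0,0],
  ],
)

```text
time: 6.45
tool_pos: [0.571, 0.0623, 0.0713]
tool_rot: [-0.704, 0.705, 0.058, -0.062]
contact_force: [-9.8, -2.2, 9.7]
gripper_width: 0.177
```

Request:
apply_moves(
  moves=[
    [1,2,0,0,0,0,0],
    [1,1,0,0,0,0,0],
  ],
)

```text
time: 6.65
tool_pos: [0.5721, 0.0623, 0.0713]
tool_rot: [-0.704, 0.705, 0.056, -0.064]
contact_force: [-19.6, -4.8, 18.1]
gripper_width: 0.179
```

Request:
apply_moves(
  moves=[
    [1,1,0,0,0,0,0],
    [1,0,0,0,0,0,0],
  ],
)

```text
time: 6.85
tool_pos: [0.5721, 0.0623, 0.0713]
tool_rot: [-0.704, 0.705, 0.056, -0.065]
contact_force: [-22.5, -5.4, 19.8]
gripper_width: 0.179
```

Request:
apply_moves(
  moves=[
    [1,1,0,0,0,0,0],
    [1,0,0,0,0,0,0],
  ],
)

```text
time: 7.05
tool_pos: [0.5723, 0.0622, 0.0713]
tool_rot: [-0.704, 0.705, 0.055, -0.066]
contact_force: [-25.7, -5.4, 21.8]
gripper_width: 0.177
```

Request:
apply_moves(
  moves=[
    [1,-2.5,0,0,0,0,0],
    [1,0,0,0,0,0,0],
    [-1,0,0,0,0,0,0],
    [-1,0,0,0,0,0,0],
    [-1,0,0,0,0,0,0],
    [-1,0,0,0,0,0,0],
    [-1,0,0,0,0,0,0],
    [-1,0,-40,0,0,0,0],
    [-1,0,-40,0,0,0,0],
    [-1,-20,-30,0,0,0,0],
    [-1,-25,-20,0,0,0,0],
    [-1,0,0,0,0,0,0],
  ],
)

```text
time: 8.25
tool_pos: [0.5311, 0.0555, 0.2051]
tool_rot: [-0.704, 0.705, 0.062, -0.058]
contact_force: [-0.2, 0.0, 0.1]
gripper_width: 1.0
```

Run:
```python
from h import *
st=manip.state();A=cur(st);print(np.degrees(np.arctan2(A[1,0],A[0,0])));np.save("w2.npy",A)
a=manip.grab_frame("wrist");t=manip.grab_frame("top");cv2.imwrite("pics/w2raw.png",a);cv2.imwrite("pics/t2raw.png",t)
l=cv2.resize(a[100:380,140:420],(600,600),interpolation=cv2.INTER_CUBIC)
cv2.imwrite("pics/w2.png",l)
```

```text
t 8.25 pos [0.5311 0.0555 0.2051] x [0.9856 0.1691 0.0065] y [ 0.0067 -0.0003 -1.    ] w 1.0 F [-0.2  0.   0.1] q [-0.04 -0.14  1.87 -0.    1.4  -1.78]
9.736552073939825
```

View pics/w2.png

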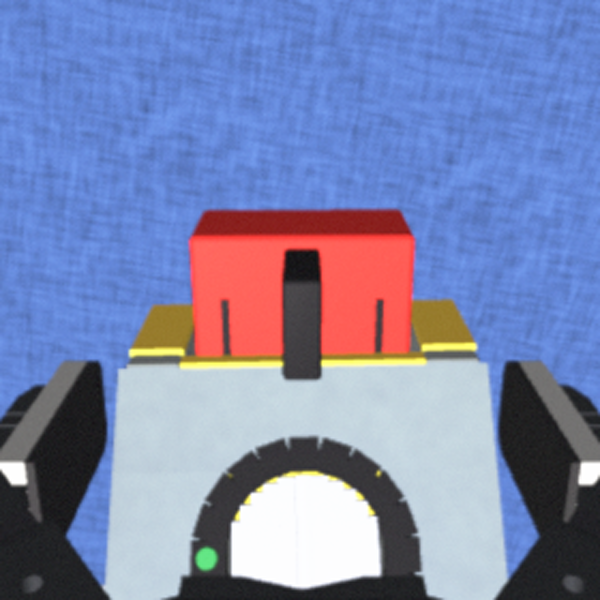

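The pack is home and square in the mouth, with both gaps even. Its rear top edge is at crop row 237 and the mouth feet are at row 305. The lock disc is centred near crop (305,555).

```bash
cat >> h.py <<'E'
def tri(views):
    "views: (name,T_tool or None,px)"
    M=np.zeros((3,3));b=np.zeros(3)
    for n,T,px in views:
        c=manip.calibration(n);C=c["T"] if T is None else T@c["T_tool_cam"]
        d=C[:3,:3]@np.r_[(np.array(px)-c["mtx"][:2,2])/c["mtx"][0,0],1];d/=np.linalg.norm(d);P=np.eye(3)-np.outer(d,d)
        M+=P;b+=P@C[:3,3]
    return np.linalg.solve(M,b)
E
python3 - <<'E'
from h import *
st=manip.state();A=cur(st)
k=280/600;f=lambda u,v:[140+u*k,100+v*k]
top=ray("wrist",[f(193,237),f(412,237)],.045,st);ft=ray("wrist",[f(152,305),f(194,304),f(411,301),f(452,301)],0,st)
d=ft[3]-ft[0];print(top,ft,"bay yaw",np.degrees(np.arctan2(-d[0],d[1])),ft.mean(0),"protrude",(ft.mean(0)-top.mean(0))[:2]@[.985,.17])
L=tri([("top",None,[258.5,129]),("wrist",A,f(305,555))]);print("lock",L)
s=tri([("top",None,[258.5,129]),("scene",None,[300,281])]);print("lock2",s)
yaw=9.9;V=pose([0,0,0],yaw,35);n=-V[:3,1];print("axis",n)
Lm=(L+s)/2
plan(A,pose(Lm+.115*n,yaw,35),"view",amax=4)
E
```

```text
t 8.35 pos [0.5308 0.0556 0.2014] x [0.9856 0.1691 0.0017] y [ 0.0017 -0.     -1.    ] w 1.001 F [-0.4 -0.5  1.3] q [-0.04 -0.13  1.88  0.    1.4  -1.78]
[[0.5527 0.011  0.045 ]
 [0.5366 0.1045 0.045 ]] [[ 0.609  -0.0104  0.    ]
 [ 0.6048  0.011   0.    ]
 [ 0.584   0.1217  0.    ]
 [ 0.5804  0.1426  0.    ]] bay yaw 10.609558630642324 [0.5945 0.0662 0.    ] protrude 0.050590506950884524
lock [0.6576 0.0775 0.105 ]
lock2 [0.6567 0.0775 0.1096]
axis [-0.5736  0.      0.8192]
view n 9 row [6.88 1.82 1.28] [-0.66 -0.02 -3.82]
```

```bash
sed -i 's/"zyx"/"ZYX"/' h.py
python3 - <<'E'
from h import *
A=cur();V=pose([0,0,0],10,35);n=-V[:3,1];print(n)
plan(A,pose(np.array([.657,.0775,.107])+.115*n,10,35),"view",amax=4)
E
```

```text
t 8.35 pos [0.5308 0.0556 0.2014] x [0.9856 0.1691 0.0017] y [ 0.0017 -0.     -1.    ] w 1.001 F [-0.4 -0.5  1.3] q [-0.04 -0.13  1.88  0.    1.4  -1.78]
[-0.5649 -0.0996  0.8192]
view n 9 row [ 6.75  1.91 -0.02] [ 0.01 -0.03 -3.88]
```

Request:
apply_moves(
  moves=[
    [-1,6.75,1.9,0,0,0,-3.88],
    [-1,6.75,1.9,0,0,0,-3.88],
    [-1,6.75,1.9,0,0,0,-3.88],
    [-1,6.75,1.9,0,0,0,-3.88],
    [-1,6.75,1.9,0,0,0,-3.88],
    [-1,6.75,1.9,0,0,0,-3.88],
    [-1,6.75,1.9,0,0,0,-3.88],
    [-1,6.75,1.9,0,0,0,-3.88],
    [-1,6.75,1.9,0,0,0,-3.88],
    [-1,0,0,0,0,0,0],
    [-1,0,0,0,0,0,0],
    [-1,0,0,0,0,0,0],
  ],
)

```text
time: 9.55
tool_pos: [0.592, 0.0661, 0.2003]
tool_rot: [0.69, -0.654, -0.268, -0.154]
contact_force: [0.8, 0.2, 0.4]
gripper_width: 1.003
```

Run:
```python
from h import *
st=manip.state();A=cur(st);np.save("w3.npy",A);a=manip.grab_frame("wrist");cv2.imwrite("pics/w3raw.png",a)
cv2.imwrite("pics/w3.png",cv2.resize(a[110:310,180:380],None,fx=3,fy=3,interpolation=cv2.INTER_CUBIC))
```

```text
t 9.55 pos [0.592  0.0661 0.2003] x [0.809  0.1388 0.5711] y [ 0.5629  0.0968 -0.8209] w 1.003 F [0.8 0.2 0.4] q [-0.08 -0.32  2.11  0.2   0.76 -1.92]
```

View pics/w3.png

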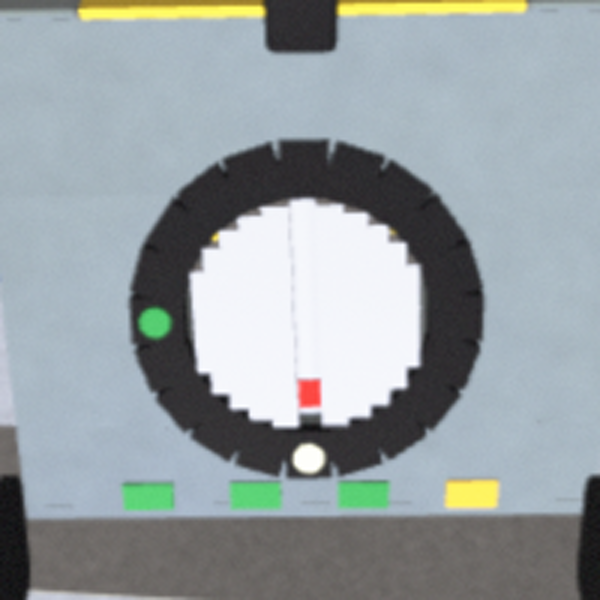

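The view down the lock axis shows the disc centred at crop (306,313). The slot runs from (302,210) to the red mark at (310,392), about 2° off tool x. The panel edges tilt about −0.8°, so the bay yaw is about 10.6°.

Run:
```python
from h import *
A=np.load("w3.npy");px=[282,214.3]
c=manip.calibration("wrist");C=A@c["T_tool_cam"]
d=C[:3,:3]@np.r_[(np.array(px)-c["mtx"][:2,2])/c["mtx"][0,0],1]
print("by size",C[:3,3]+.244*d)
print("tri top",tri([("wrist",A,px),("top",None,[258.5,129])]),"tri scene",tri([("wrist",A,px),("scene",None,[300,281])]))
L=tri([("wrist",A,px),("top",None,[258.5,129]),("scene",None,[300,281])]);print("L",L,"in tool",(np.linalg.inv(A)@np.r_[L,1])[:3])
# regrip: fin at bay yaw
n=cur()
B0=pose([.552,.058,.20],10.6);plan(n,B0,"back",amax=6)
u=np.array([.983,.184]);f=np.array([.5723,.0623])
plan(B0,pose([f[0],f[1],.13],10.6),"over");
```

```text
by size [0.6531 0.077  0.1126]
tri top [0.6566 0.0771 0.1101] tri scene [0.6568 0.078  0.1098]
L [0.6567 0.0776 0.1098] in tool [0.0023 0.1118 0.0003]
t 9.6 pos [0.5922 0.0661 0.2007] x [0.8086 0.1389 0.5718] y [ 0.5635  0.0968 -0.8204] w 1.001 F [-0.8 -0.5  0.4] q [-0.08 -0.32  2.11  0.2   0.76 -1.92]
back n 6 row [-6.54 -2.3  -0.16] [ 0.04 -0.14  5.81]
over n 2 row [10.37 35.    0.25] [0. 0. 0.]
```

Request:
apply_moves(
  moves=[
    [-1,-6.5,-2.3,-0.2,0,-0.14,5.81],
    [-1,-6.5,-2.3,-0.2,0,-0.14,5.81],
    [-1,-6.5,-2.3,-0.2,0,-0.14,5.81],
    [-1,-6.5,-2.3,-0.2,0,-0.14,5.81],
    [-1,-6.5,-2.3,-0.2,0,-0.14,5.81],
    [-1,-6.5,-2.3,-0.2,0,-0.14,5.81],
    [-1,10.4,35,0.2,0,0,0],
    [-1,10.4,35,0.2,0,0,0],
    [-1,0,28,0,0,0,0],
    [-1,0,28,0,0,0,0],
    [-1,0,0,0,0,0,0],
    [1,0,0,0,0,0,0],
    [1,0,0,0,0,0,0],
    [1,0,0,0,0,0,0],
    [1,0,0,0,0,0,0],
    [1,0,0,0,0,0,0],
    [1,0,0,0,0,0,0],
    [1,1,0,0,0,0,0],
    [1,1,0,0,0,0,0],
  ],
)

```text
time: 11.5
tool_pos: [0.5733, 0.0615, 0.0755]
tool_rot: [-0.702, 0.706, 0.064, -0.066]
contact_force: [-11.7, -3.5, 13.9]
gripper_width: 0.171
```

Run:
```python
from h import *
A=cur();print(np.degrees(np.arctan2(A[1,0],A[0,0])))
```

```text
t 11.5 pos [0.5733 0.0615 0.0755] x [ 0.9831  0.1828 -0.0034] y [-0.0026 -0.0049 -1.    ] w 0.171 F [-11.7  -3.5  13.9] q [-0.02  0.11  1.86 -0.01  1.17 -1.77]
10.53249638787607
```

Request:
apply_moves(
  moves=[
    [1,1,0,0,0,0,0],
    [1,1,0,0,0,0,0],
    [1,0,0,0,0,0,0],
  ],
)

```text
time: 11.8
tool_pos: [0.5737, 0.0616, 0.0754]
tool_rot: [-0.702, 0.706, 0.062, -0.068]
contact_force: [-17.4, -4.0, 17.8]
gripper_width: 0.177
```

Request:
apply_moves(
  moves=[
    [1,-2,0,0,0,0,0],
    [-1,0,0,0,0,0,0],
    [-1,0,0,0,0,0,0],
    [-1,0,0,0,0,0,0],
    [-1,0,0,0,0,0,0],
    [-1,0,0,0,0,0,0],
    [-1,0,-40,0,0,0,0],
    [-1,0,-40,0,0,0,0],
    [-1,0,-40,0,0,0,0],
    [-1,0,0,0,0,0,0],
    [-1,0,0,0,0,0,0],
  ],
)

```text
time: 12.9
tool_pos: [0.5751, 0.0624, 0.1956]
tool_rot: [-0.702, 0.706, 0.066, -0.063]
contact_force: [-0.3, 0.4, -1.1]
gripper_width: 0.999
```

Run:
```python
from h import *
A=cur()
# rack / key measured: rack base rect yaw & key
m=ray("top",[[176.34,209.1]],.02);print("rack c",m)
plan(A,pose([.428,.31,.24],7),"toKey")
```

```text
t 12.9 pos [0.5751 0.0624 0.1956] x [0.9831 0.1828 0.004 ] y [ 0.0048 -0.0042 -1.    ] w 0.999 F [-0.3  0.4 -1.1] q [-0.02 -0.02  1.78 -0.    1.38 -1.77]
rack c [[0.4317 0.3111 0.02  ]]
toKey n 8 row [-13.32  -5.68  33.44] [0.03 0.44 0.03]
```

Request:
apply_moves(
  moves=[
    [-1,-13.3,-5.7,33.4,0,0.44,0],
    [-1,-13.3,-5.7,33.4,0,0.44,0],
    [-1,-13.3,-5.7,33.4,0,0.44,0],
    [-1,-13.3,-5.7,33.4,0,0.44,0],
    [-1,-13.3,-5.7,33.4,0,0.44,0],
    [-1,-13.3,-5.7,33.4,0,0.44,0],
    [-1,-13.3,-5.7,33.4,0,0.44,0],
    [-1,-13.3,-5.7,33.4,0,0.44,0],
    [-1,0,0,0,0,0,0],
    [-1,0,0,0,0,0,0],
    [-1,0,0,0,0,0,0],
  ],
)

```text
time: 14.0
tool_pos: [0.4272, 0.3089, 0.2368]
tool_rot: [-0.704, 0.708, 0.043, -0.043]
contact_force: [-0.4, -1.0, 0.1]
gripper_width: 0.996
```

Run:
```python
from h import *
st=manip.state();A=cur(st);np.save("w4.npy",A);a=manip.grab_frame("wrist");cv2.imwrite("pics/w4raw.png",a)
cv2.imwrite("pics/w4.png",cv2.resize(a[120:320,180:380],None,fx=3,fy=3,interpolation=cv2.INTER_CUBIC))
```

```text
t 14.0 pos [0.4272 0.3089 0.2368] x [ 0.9926  0.1214 -0.0011] y [-0.0004 -0.0057 -1.    ] w 0.996 F [-0.4 -1.   0.1] q [ 0.49 -0.17  1.85 -0.    1.47 -1.2 ]
```

View pics/w4.png

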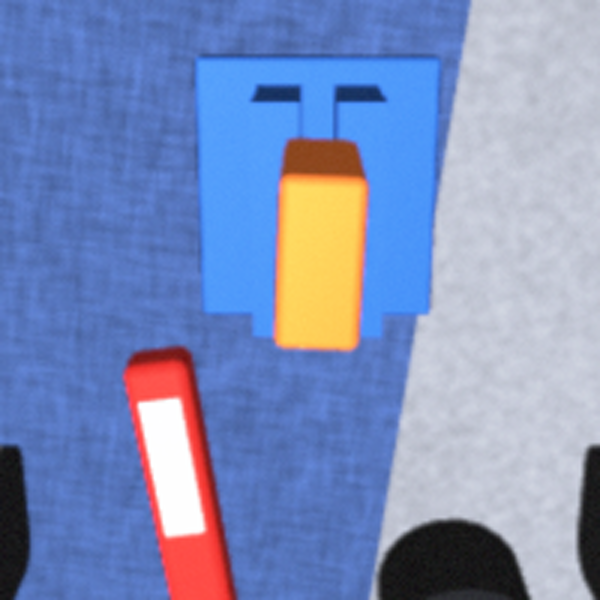

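The crop shows the key's orange top face with corners (280,176), (367,176), (276,348) and (358,348), square to the blue rack. The lamp lies beyond it, clear of the grip.

Run:
```python
from h import *
A=np.load("w4.npy");st=manip.state();
c=np.array([[280,176],[367,176],[276,348],[358,348]])/3+[180,120]
q=ray("wrist",c,.115,st);print(q,q.mean(0));d=(q[2]+q[3]-q[0]-q[1]);e=q[1]+q[3]-q[0]-q[2]
print(np.degrees(np.arctan2(d[1],d[0])),np.degrees(np.arctan2(-e[0],e[1])))
k=q.mean(0);ya=7.0
b=np.array([[198,57],[440,57],[205,313],[430,313]])/3+[180,120];r=ray("wrist",b,.01,st);print("rackbase",r,r.mean(0))
B0=pose([k[0],k[1],.15],ya);plan(cur(),B0,"over");plan(B0,pose([k[0],k[1],.086],ya),"down")
```

```text
[[0.4045 0.2988 0.115 ]
 [0.4017 0.3215 0.115 ]
 [0.4532 0.3033 0.115 ]
 [0.4504 0.326  0.115 ]] [0.4275 0.3124 0.115 ]
5.251523498180496 7.072740488431109
rackbase [[0.3876 0.2642 0.01  ]
 [0.377  0.3509 0.01  ]
 [0.4856 0.2757 0.01  ]
 [0.4747 0.3633 0.01  ]] [0.4312 0.3135 0.01  ]
t 14.05 pos [0.4275 0.3088 0.237 ] x [ 0.9927  0.1207 -0.0007] y [-0.     -0.0054 -1.    ] w 0.999 F [0.4 0.5 0.4] q [ 0.49 -0.17  1.85 -0.    1.47 -1.2 ]
over n 3 row [ 0.16 29.01  1.3 ] [ 0.1  -0.02 -0.01]
down n 2 row [-0. 32.  0.] [ 0. -0.  0.]
```

Request:
apply_moves(
  moves=[
    [-1,0,29,1.2,0,0,0],
    [-1,0,29,1.2,0,0,0],
    [-1,0,29,1.2,0,0,0],
    [-1,0,32,0,0,0,0],
    [-1,0,32,0,0,0,0],
    [-1,0,0,0,0,0,0],
    [1,0,0,0,0,0,0],
    [1,0,0,0,0,0,0],
    [1,0,0,0,0,0,0],
    [1,0,0,0,0,0,0],
    [1,0,0,0,0,0,0],
    [1,0,0,0,0,0,0],
    [1,0,0,0,0,0,0],
  ],
)

```text
time: 15.35
tool_pos: [0.4283, 0.3133, 0.0891]
tool_rot: [-0.705, 0.707, 0.045, -0.042]
contact_force: [-0.2, -0.2, 7.5]
gripper_width: 0.271
```

Run:
```python
from h import *
A=cur();np.save("grasp.npy",A);print(np.degrees(np.arctan2(A[1,0],A[0,0])))
```

```text
t 15.35 pos [0.4283 0.3133 0.0891] x [0.9925 0.1222 0.0039] y [ 0.0043 -0.0029 -1.    ] w 0.271 F [-0.2 -0.2  7.5] q [ 0.49 -0.01  1.96 -0.    1.19 -1.2 ]
7.018259815436752
```

```bash
cat >> h.py <<'E'
LK=np.array([.6567,.0776,.1098]);YB=10.6
def lockpose(h,spin=-1.4,L=LK):
    T=pose(L,YB,35,spin);T[:3,3]=L-T[:3,1]*(h+.070);return T
E
python3 - <<'E'
from h import *
A=cur();U=A.copy();U[2,3]+=.15;plan(A,U,"lift")
T=lockpose(.06);print(T);plan(U,T,"to",amax=4)
D=logm(np.linalg.inv(U)@T).real
for s in(0,.25,.5,.75,1):
    M=U@expm(D*s);print(s,M[:3,3],"tip",(M@[0,.07,0,1])[:3])
E
```

```text
t 15.35 pos [0.4283 0.3133 0.0891] x [0.9925 0.1222 0.0039] y [ 0.0043 -0.0029 -1.    ] w 0.271 F [-0.2 -0.2  7.5] q [ 0.49 -0.01  1.96 -0.    1.19 -1.2 ]
lift n 4 row [  0.15 -37.5   -0.13] [ 0.  0. -0.]
[[ 0.8004  0.5638 -0.2036  0.5834]
 [ 0.1747  0.1055  0.979   0.0639]
 [ 0.5734 -0.8192 -0.014   0.2163]
 [ 0.      0.      0.      1.    ]]
to n 9 row [ 11.6    6.06 -30.12] [ 0.1  -0.53 -3.87]
0 [0.4283 0.3133 0.2391] tip [0.4286 0.3131 0.1691]
0.25 [0.4634 0.2495 0.2269] tip [0.4742 0.251  0.1577]
0.5 [0.5014 0.1867 0.2188] tip [0.5223 0.19   0.152 ]
0.75 [0.5417 0.1248 0.2151] tip [0.5722 0.1301 0.1524]
1 [0.5834 0.0639 0.2163] tip [0.6229 0.0713 0.1589]
```

Request:
apply_moves(
  moves=[
    [1,0,-30,0,0,0,0],
    [1,0,-40,0,0,0,0],
    [1,0,-40,0,0,0,0],
    [1,0,-40,0,0,0,0],
    [1,11.6,6.06,-30.1,0.1,-0.53,-3.87],
    [1,11.6,6.06,-30.1,0.1,-0.53,-3.87],
    [1,11.6,6.06,-30.1,0.1,-0.53,-3.87],
    [1,11.6,6.06,-30.1,0.1,-0.53,-3.87],
    [1,11.6,6.06,-30.1,0.1,-0.53,-3.87],
    [1,11.6,6.06,-30.1,0.1,-0.53,-3.87],
    [1,11.6,6.06,-30.1,0.1,-0.53,-3.87],
    [1,11.6,6.06,-30.1,0.1,-0.53,-3.87],
    [1,11.6,6.06,-30.1,0.1,-0.53,-3.87],
    [1,0,0,0,0,0,0],
    [1,0,0,0,0,0,0],
    [1,0,0,0,0,0,0],
  ],
)

```text
time: 16.95
tool_pos: [0.5816, 0.0647, 0.2141]
tool_rot: [0.688, -0.654, -0.282, -0.14]
contact_force: [0.0, -0.5, -0.8]
gripper_width: 0.272
```

Run:
```python
from h import *
A=cur();plan(A,lockpose(.02),"to h=20",smax=20)
```

```text
t 16.95 pos [0.5816 0.0647 0.2141] x [0.802  0.1756 0.5709] y [ 0.5612  0.1057 -0.8209] w 0.272 F [ 0.  -0.5 -0.8] q [-0.09 -0.36  2.12  0.21  0.8  -1.97]
to h=20 n 2 row [ 1.34 19.57 -0.62] [-0.02  0.02 -0.09]
```

Request:
apply_moves(
  moves=[
    [1,1.3,19.6,-0.6,0,0,-0.1],
    [1,1.3,19.6,-0.6,0,0,-0.1],
    [1,0,0,0,0,0,0],
    [1,0,0,0,0,0,0],
  ],
)

```text
time: 17.35
tool_pos: [0.606, 0.0685, 0.1835]
tool_rot: [0.688, -0.653, -0.283, -0.141]
contact_force: [1.1, -0.1, -1.4]
gripper_width: 0.272
```

Run:
```python
from h import *
st=manip.state();A=cur(st);np.save("w5.npy",A);a=manip.grab_frame("wrist");s=manip.grab_frame("scene");cv2.imwrite("pics/w5raw.png",a);cv2.imwrite("pics/s5raw.png",s)
T=A@np.array([0,.07,0,1]);print("tip px pred",proj("wrist",T[:3],st),"lock px",proj("wrist",LK,st),"scene tip,lock",proj("scene",T[:3]),proj("scene",LK))
l=cv2.resize(a[130:330,200:360],(480,600),interpolation=cv2.INTER_CUBIC);r=cv2.resize(s[210:330,250:314],(320,600),interpolation=cv2.INTER_CUBIC)
cv2.imwrite("pics/w5.png",np.hstack([l,r]))
```

```text
t 17.35 pos [0.606  0.0685 0.1835] x [0.8    0.176  0.5737] y [ 0.5638  0.1068 -0.819 ] w 0.272 F [ 1.1 -0.1 -1.4] q [-0.07 -0.26  2.09  0.23  0.72 -1.98]
tip px pred [[281.7686 231.3743]] lock px [[280.8961 220.8916]] scene tip,lock [[300.0182 273.0015]] [[299.6502 280.9354]]
```

View pics/w5.png

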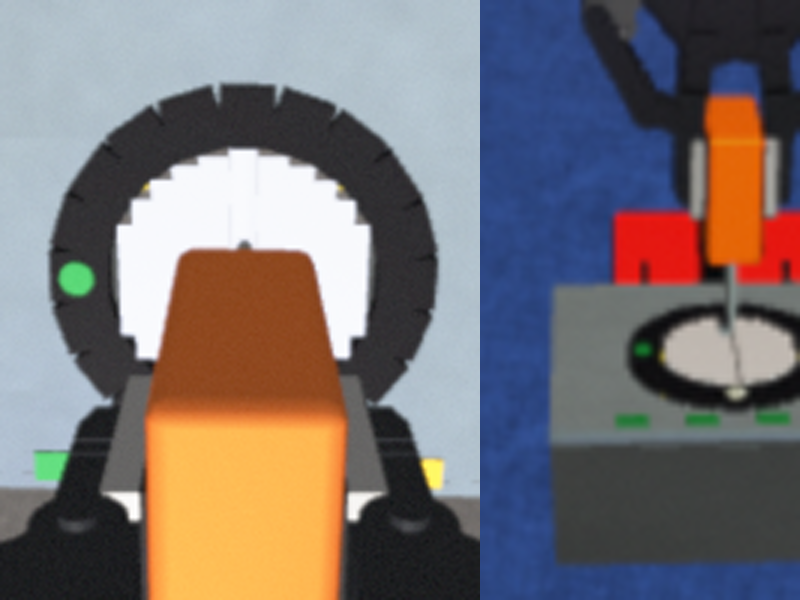

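The wrist view shows the slot centred at column 243 and the key at column 246, under 1 mm apart and parallel. The scene view shows the blade right over the slot at (733,325). I go in.

Request:
apply_moves(
  moves=[
    [1,0,8,-0.4,0,0,0],
    [1,0,8,0,0,0,0],
    [1,0,4,0,0,0,0],
    [1,0,2,0,0,0,0],
    [1,0,0,0,0,0,0],
  ],
)

```text
time: 17.95
tool_pos: [0.6188, 0.0694, 0.1651]
tool_rot: [0.688, -0.653, -0.283, -0.142]
contact_force: [0.1, 0.5, -1.0]
gripper_width: 0.273
```

Request:
apply_moves(
  moves=[
    [1,0,2,0,0,0,0],
    [1,0,2,0,0,0,0],
    [1,0,0,0,0,0,0],
  ],
)

```text
time: 18.25
tool_pos: [0.6213, 0.0699, 0.1627]
tool_rot: [0.688, -0.653, -0.283, -0.142]
contact_force: [-1.6, -0.4, 1.1]
gripper_width: 0.278
```

```bash
cat >> h.py <<'E'
def rep():
    A=cur();n=-lockpose(0)[:3,1];t=(A@[0,.07,0,1])[:3];l=np.linalg.inv(pose(LK,YB,35))
    F=manip.state()["contact_force"];print("tip in lock frame mm (x up,y=-h,z)",(l@np.r_[t,1])[:3]*1e3,"F tool",A[:3,:3].T@F)
E
python3 -c "
from h import *
rep()"
```

```text
t 18.25 pos [0.6213 0.0699 0.1627] x [0.7993 0.1746 0.5749] y [ 0.5653  0.1058 -0.8181] w 0.278 F [-1.6 -0.4  1.1] q [-0.07 -0.19  2.08  0.23  0.67 -1.99]
tip in lock frame mm (x up,y=-h,z) [ 0.8499  5.8944 -1.0997] F tool [-0.7534 -1.8433 -0.0302]
```

Run:
```python
from h import *
s=manip.grab_frame("scene");t=manip.grab_frame("top");a=manip.grab_frame("wrist");cv2.imwrite("pics/w6raw.png",a)
r=cv2.resize(s[230:310,250:350],(750,600),interpolation=cv2.INTER_CUBIC)
cv2.imwrite("pics/s6.png",r)
```

```text
(no output)
```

View pics/s6.png

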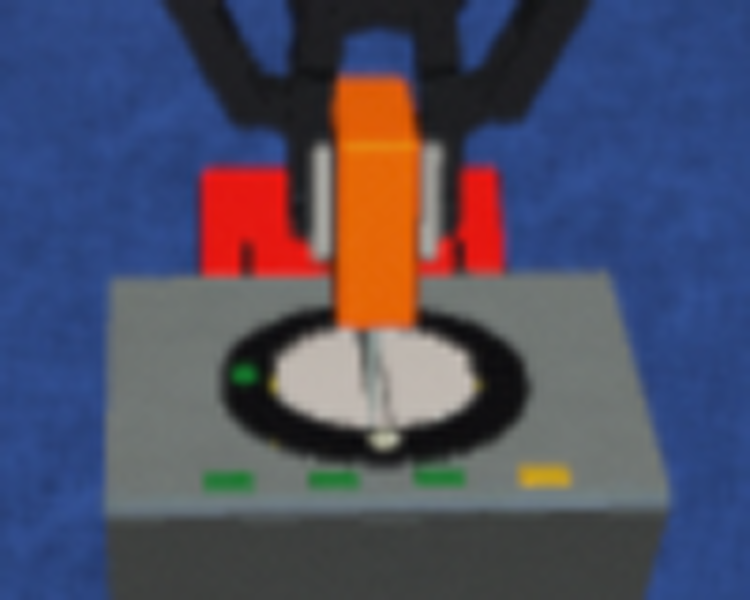

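The scene view shows the blade on or in the slot line at (375,400), but depth is ambiguous. I test by feel with a small sideways nudge.

Request:
apply_moves(
  moves=[
    [1,0,0,1,0,0,0],
    [1,0,0,1,0,0,0],
    [1,0,0,0,0,0,0],
  ],
)

```text
time: 18.7
tool_pos: [0.6209, 0.0717, 0.1629]
tool_rot: [0.687, -0.654, -0.283, -0.142]
contact_force: [-0.7, -0.2, 0.9]
gripper_width: 0.272
```

```bash
python3 -c "
from h import *
rep()"
```

```text
t 18.7 pos [0.6209 0.0717 0.1629] x [0.7991 0.1748 0.5752] y [ 0.5657  0.1054 -0.8178] w 0.272 F [-0.7 -0.2  0.9] q [-0.06 -0.19  2.08  0.23  0.67 -1.98]
tip in lock frame mm (x up,y=-h,z) [0.909  5.7475 0.755 ] F tool [-0.0564 -1.1755 -0.0422]
```

Request:
apply_moves(
  moves=[
    [1,0,0,1,0,0,0],
    [1,0,0,1,0,0,0],
    [1,0,0,0,0,0,0],
  ],
)

```text
time: 19.0
tool_pos: [0.6206, 0.0733, 0.1627]
tool_rot: [0.687, -0.654, -0.283, -0.142]
contact_force: [-0.5, -4.7, -0.3]
gripper_width: 0.277
```

```bash
python3 -c "
from h import *
rep()"
```

```text
t 19.0 pos [0.6206 0.0733 0.1627] x [0.799  0.1752 0.5752] y [ 0.5658  0.1047 -0.8179] w 0.277 F [-0.5 -4.7 -0.3] q [-0.06 -0.19  2.08  0.23  0.67 -1.98]
tip in lock frame mm (x up,y=-h,z) [0.8001 5.8344 2.355 ] F tool [-1.4071 -0.5327 -4.5328]
```

There is a lateral wall at z ≈ +2 mm, so the blade is in the slot. I centre it and push in.

Request:
apply_moves(
  moves=[
    [1,0,0,-1.6,0,0,0],
    [1,0,0,-1.6,0,0,0],
    [1,0,1.5,0,0,0,0],
    [1,0,1.5,0,0,0,0],
    [1,0,1.5,0,0,0,0],
    [1,0,0,0,0,0,0],
  ],
)

```text
time: 19.6
tool_pos: [0.6234, 0.0714, 0.1586]
tool_rot: [0.688, -0.653, -0.283, -0.142]
contact_force: [-3.5, 1.8, 2.5]
gripper_width: 0.273
```

```bash
python3 -c "
from h import *
rep()"
```

```text
t 19.6 pos [0.6234 0.0714 0.1586] x [0.7998 0.1746 0.5743] y [ 0.5645  0.1063 -0.8186] w 0.273 F [-3.5  1.8  2.5] q [-0.06 -0.18  2.07  0.23  0.66 -1.99]
tip in lock frame mm (x up,y=-h,z) [ 0.3375 10.604   0.0516] F tool [-1.0616 -3.8843  2.4037]
```

Request:
apply_moves(
  moves=[
    [1,0,1,0,0,0,0],
    [1,0,1,0,0,0,0],
    [1,0,0.5,0,0,0,0],
    [1,0,0,0,0,0,0],
  ],
)

```text
time: 20.0
tool_pos: [0.6246, 0.0716, 0.1576]
tool_rot: [0.688, -0.653, -0.283, -0.141]
contact_force: [-14.8, 0.5, 11.7]
gripper_width: 0.276
```

```bash
python3 -c "
from h import *
rep()"
```

```text
t 20.0 pos [0.6246 0.0716 0.1576] x [0.8002 0.1755 0.5736] y [ 0.5638  0.1064 -0.819 ] w 0.276 F [-14.8   0.5  11.7] q [-0.06 -0.17  2.07  0.23  0.66 -1.99]
tip in lock frame mm (x up,y=-h,z) [ 0.6516 12.0827  0.09  ] F tool [ -5.0342 -17.8756   3.3558]
```

The lock is at its press stop: 6.1 mm of travel, and the force rises sharply. I ease slightly and turn clockwise.

Request:
apply_moves(
  moves=[
    [1,0,-0.4,0.6,0,0,0],
    [1,0,0,0,0,7,0],
    [1,0,0,0,0,7,0],
    [1,0,0,0,0,7,0],
    [1,0,0,0,0,7,0],
    [1,0,0,0,0,7,0],
    [1,0,0,0,0,0,0],
  ],
)

```text
time: 20.7
tool_pos: [0.6248, 0.0711, 0.1579]
tool_rot: [0.74, -0.581, -0.063, -0.333]
contact_force: [-9.9, -3.2, 9.3]
gripper_width: 0.272
```

```bash
python3 -c "
from h import *
rep();print(manip.state()['ft_torque'])"
```

```text
t 20.7 pos [0.6248 0.0711 0.1579] x [ 0.7709 -0.4192  0.4796] y [ 0.5656  0.1041 -0.8181] w 0.272 F [-9.9 -3.2  9.3] q [-0.06 -0.17  2.07  0.23  0.66 -1.37]
tip in lock frame mm (x up,y=-h,z) [ 1.1051 11.9189 -0.663 ] F tool [ -1.846  -13.5744  -2.8899]
[-0.4637  0.9633 -0.1833]
```

Request:
apply_moves(
  moves=[
    [1,0,0,0,0,7,0],
    [1,0,0,0,0,7,0],
    [1,0,0,0,0,7,0],
    [1,0,0,0,0,7,0],
    [1,0,0,0,0,7,0],
    [1,0,0,0,0,0,0],
  ],
)

```text
time: 21.3
tool_pos: [0.6244, 0.0705, 0.1575]
tool_rot: [0.725, -0.455, 0.163, -0.492]
contact_force: [-13.1, -6.4, 8.9]
gripper_width: 0.274
```

```bash
python3 -c "
from h import *
rep();print(manip.state()['ft_torque'])"
```

```text
t 21.3 pos [0.6244 0.0705 0.1575] x [ 0.4638 -0.8604  0.2113] y [ 0.5644  0.1031 -0.819 ] w 0.274 F [-13.1  -6.4   8.9] q [-0.06 -0.17  2.07  0.23  0.66 -0.76]
tip in lock frame mm (x up,y=-h,z) [ 0.2537 11.9556 -1.2152] F tool [  1.2783 -15.2969  -7.3686]
[-0.8796  1.341  -0.4158]
```

Request:
apply_moves(
  moves=[
    [1,0,0,0,0,7,0],
    [1,0,0,0,0,7,0],
    [1,0,0,0,0,7,0],
    [1,0,0,0,0,5,0],
    [1,0,0,0,0,0,0],
  ],
)

```text
time: 21.8
tool_pos: [0.6238, 0.0704, 0.157]
tool_rot: [0.669, -0.333, 0.322, -0.581]
contact_force: [-15.7, -6.8, 9.4]
gripper_width: 0.27
```

```bash
python3 -c "
from h import *
rep();print(manip.state()['ft_torque'])"
```

```text
t 21.8 pos [0.6238 0.0704 0.157 ] x [ 0.1182 -0.992  -0.0435] y [ 0.563   0.1031 -0.82  ] w 0.27 F [-15.7  -6.8   9.4] q [-0.06 -0.17  2.07  0.23  0.66 -0.31]
tip in lock frame mm (x up,y=-h,z) [-0.5728 12.0264 -1.1675] F tool [  4.5016 -17.2674  -7.9903]
[-1.051   1.7564 -0.4682]
```

Request:
apply_moves(
  moves=[
    [1,0,0,0,0,3,0],
    [1,0,0,0,0,0,0],
    [1,0,-2,0,0,0,0],
    [1,0,-2,0,0,0,0],
    [1,0,-2,0,0,0,0],
    [1,0,-1,0,0,0,0],
    [1,0,0,0,0,0,0],
  ],
)

```text
time: 22.5
tool_pos: [0.6201, 0.0706, 0.1619]
tool_rot: [0.661, -0.317, 0.339, -0.589]
contact_force: [-2.7, -4.8, -0.1]
gripper_width: 0.275
```

```bash
python3 -c "
from h import *
rep();print(manip.state()['ft_torque'])"
```

```text
t 22.5 pos [0.6201 0.0706 0.1619] x [ 0.0758 -0.9943 -0.075 ] y [ 0.5638  0.1048 -0.8192] w 0.275 F [-2.7 -4.8 -0.1] q [-0.07 -0.19  2.08  0.23  0.67 -0.26]
tip in lock frame mm (x up,y=-h,z) [-0.6073  5.9555 -0.1912] F tool [ 4.6146 -1.9645 -2.3468]
[-0.7893  0.8627 -0.4652]
```

Request:
apply_moves(
  moves=[
    [1,0,0,0,0,-4,0],
    [1,0,-3,0,0,0,0],
    [1,0,-4,0,0,0,0],
    [1,0,-6,0,0,0,0],
    [1,0,-15,0,0,0,0],
    [1,0,-30,0,0,0,0],
    [1,0,0,0,0,0,0],
    [1,0,0,0,0,0,0],
  ],
)

```text
time: 23.3
tool_pos: [0.5882, 0.0651, 0.2115]
tool_rot: [0.673, -0.336, 0.315, -0.578]
contact_force: [-0.7, -1.1, -1.5]
gripper_width: 0.274
```

Run:
```python
from h import *
st=manip.state();A=cur(st);t=manip.grab_frame("top");s=manip.grab_frame("scene");cv2.imwrite("pics/t7raw.png",t);cv2.imwrite("pics/s7raw.png",s)
# red mark pixels near lock (top & scene)
for n,im,c in(("top",t,(258,129)),("scene",s,(300,281))):
    h=cv2.cvtColor(im,cv2.COLOR_BGR2HSV);m=cv2.inRange(h,(0,130,90),(8,255,255))|cv2.inRange(h,(173,130,90),(180,255,255))
    k=np.argwhere(m[c[1]-20:c[1]+20,c[0]-20:c[0]+20]);p=k[:,::-1].mean(0)+[c[0]-20,c[1]-20] if len(k) else None
    print(n,len(k),p)
    if p is not None:
        # intersect with lock plane
        C=manip.calibration(n);T=C["T"];d=T[:3,:3]@np.r_[(p-C["mtx"][:2,2])/C["mtx"][0,0],1];V=pose(LK,YB,35);nn=V[:3,1]
        P=T[:3,3]+d*((LK-T[:3,3])@nn)/(d@nn);l=(np.linalg.inv(V)@np.r_[P,1])[:3]*1e3;print("in lock (x up, z left)",l,"angle cw",np.arctan2(-l[2],l[0]))
```

```text
t 23.3 pos [0.5882 0.0651 0.2115] x [ 0.1329 -0.9905 -0.0358] y [ 0.5671  0.1057 -0.8168] w 0.274 F [-0.7 -1.1 -1.5] q [-0.08 -0.34  2.11  0.22  0.78 -0.31]
top 6 [264.8333 140.1667]
in lock (x up, z left) [-36.5263   0.     -13.7646] angle cw 2.7812094144576527
scene 176 [297.9148 263.4432]
in lock (x up, z left) [-86.9719   0.       1.0107] angle cw -3.129972193990878
```

Run:
```python
from h import *
A=cur();S=A@np.block([[R.from_euler("y",-94,degrees=True).as_matrix(),np.array([[0],[-.05],[0]])],[np.zeros((1,3)),np.ones((1,1))]])
print(S);U=pose([.4285,.3133,.235],7);plan(S,U,"to",amax=4)
D=logm(np.linalg.inv(S)@U).real
for s in(.25,.5,.75):
    M=S@expm(D*s);print(s,M[:3,3],"tip",(M@[0,.07,0,1])[:3])
```

```text
t 23.4 pos [0.5876 0.0652 0.2092] x [ 0.1331 -0.9904 -0.0365] y [ 0.5639  0.1059 -0.819 ] w 0.277 F [ 0.5  0.6 -1.2] q [-0.08 -0.34  2.11  0.22  0.78 -0.31]
[[ 0.8038  0.5639 -0.1896  0.5594]
 [ 0.1573  0.1059  0.9818  0.0599]
 [ 0.5738 -0.819  -0.0036  0.2502]
 [ 0.      0.      0.      1.    ]]
to n 9 row [-10.03  -1.68  30.12] [-0.11  0.43  3.89]
0.25 [0.5262 0.1226 0.2411] tip [0.5567 0.128  0.1783]
0.5 [0.4929 0.1856 0.2355] tip [0.5137 0.1892 0.1688]
0.75 [0.4602 0.2492 0.2336] tip [0.4707 0.2509 0.1644]
```

Request:
apply_moves(
  moves=[
    [1,0,-10,0,0,-8,0],
    [1,0,-10,0,0,-8,0],
    [1,0,-10,0,0,-8,0],
    [1,0,-10,0,0,-8,0],
    [1,0,-10,0,0,-8,0],
    [1,0,0,0,0,-8,0],
    [1,0,0,0,0,-8,0],
    [1,0,0,0,0,-8,0],
    [1,0,0,0,0,-8,0],
    [1,0,0,0,0,-8,0],
    [1,0,0,0,0,-8,0],
    [1,0,0,0,0,-6,0],
    [1,0,0,0,0,0,0],
  ],
)

```text
time: 24.7
tool_pos: [0.5594, 0.0599, 0.2494]
tool_rot: [0.691, -0.652, -0.276, -0.147]
contact_force: [-0.8, -0.3, 0.1]
gripper_width: 0.277
```

Request:
apply_moves(
  moves=[
    [1,-10,-1.7,30.1,-0.1,0.43,3.89],
    [1,-10,-1.7,30.1,-0.1,0.43,3.89],
    [1,-10,-1.7,30.1,-0.1,0.43,3.89],
    [1,-10,-1.7,30.1,-0.1,0.43,3.89],
    [1,-10,-1.7,30.1,-0.1,0.43,3.89],
    [1,-10,-1.7,30.1,-0.1,0.43,3.89],
    [1,-10,-1.7,30.1,-0.1,0.43,3.89],
    [1,-10,-1.7,30.1,-0.1,0.43,3.89],
    [1,-10,-1.7,30.1,-0.1,0.43,3.89],
    [1,0,0,0,0,0,0],
    [1,0,0,0,0,0,0],
  ],
)

```text
time: 25.8
tool_pos: [0.4288, 0.3133, 0.2352]
tool_rot: [0.706, -0.706, -0.043, 0.043]
contact_force: [-0.0, -0.0, -1.0]
gripper_width: 0.278
```

Run:
```python
from h import *
st=manip.state();A=cur(st);t=manip.grab_frame("top");w=manip.grab_frame("wrist");cv2.imwrite("pics/t8raw.png",t);cv2.imwrite("pics/w8raw.png",w)
h=cv2.cvtColor(t,cv2.COLOR_BGR2HSV);m=cv2.inRange(h,(0,110,70),(8,255,255))|cv2.inRange(h,(172,110,70),(180,255,255))
k=np.argwhere(m[112:146,240:278])[:,::-1]+[240,112]
C=manip.calibration("top");T=C["T"];V=pose(LK,YB,35);nn=V[:3,1]
for p in k:
    d=T[:3,:3]@np.r_[(p-C["mtx"][:2,2])/C["mtx"][0,0],1];P=T[:3,3]+d*((LK-T[:3,3])@nn)/(d@nn);l=(np.linalg.inv(V)@np.r_[P,1])[:3]*1e3;print(p,l,"cw",np.arctan2(-l[2],l[0]))
plan(A,pose([.4285,.3133,.105],7),"to",smax=30)
q=cv2.cvtColor(w,cv2.COLOR_BGR2HSV);o=cv2.inRange(q,(8,150,200),(24,255,255));cs,_=cv2.findContours(o,0,2);c=max(cs,key=cv2.contourArea);print("key in wrist",cv2.minAreaRect(c))
```

```text
t 25.8 pos [0.4288 0.3133 0.2352] x [0.9925 0.1223 0.0005] y [ 0.0004  0.0005 -1.    ] w 0.278 F [-0. -0. -1.] q [ 0.49 -0.16  1.85  0.    1.46 -1.2 ]
[267 127] [  1.8908   0.     -25.0776] cw 1.4955417261553157
[267 128] [ -1.0642   0.     -24.6811] cw 1.6138877178251925
to n 5 row [-0.07 26.04  0.  ] [-0.    0.    0.01]
key in wrist ((281.5, 318.0), (110.0, 65.0), 90.0)
```

The red mark now reads about 1.55 rad clockwise, so the lock is locked. I lower the key into the rack.

Request:
apply_moves(
  moves=[
    [1,0,26,0,0,0,0],
    [1,0,26,0,0,0,0],
    [1,0,26,0,0,0,0],
    [1,0,26,0,0,0,0],
    [1,0,26,0,0,0,0],
    [1,0,4,0,0,0,0],
    [1,0,4,0,0,0,0],
    [1,0,4,0,0,0,0],
    [1,0,2,0,0,0,0],
    [1,0,0,0,0,0,0],
  ],
)

```text
time: 26.9
tool_pos: [0.4294, 0.3133, 0.093]
tool_rot: [0.706, -0.705, -0.044, 0.043]
contact_force: [-0.2, 0.4, -0.5]
gripper_width: 0.273
```

Request:
apply_moves(
  moves=[
    [1,0,1,0,0,0,0],
    [1,0,1,0,0,0,0],
    [1,0,0,0,0,0,0],
  ],
)

```text
time: 27.2
tool_pos: [0.4289, 0.3132, 0.0903]
tool_rot: [0.706, -0.705, -0.044, 0.043]
contact_force: [0.0, -0.2, -0.9]
gripper_width: 0.27
```

Request:
apply_moves(
  moves=[
    [1,0,1,0,0,0,0],
    [1,0,0.7,0,0,0,0],
    [1,0,0,0,0,0,0],
  ],
)

```text
time: 27.5
tool_pos: [0.4291, 0.3133, 0.0891]
tool_rot: [0.706, -0.705, -0.044, 0.043]
contact_force: [-2.5, -2.0, 3.9]
gripper_width: 0.27
```

Request:
apply_moves(
  moves=[
    [-1,0,0,0,0,0,0],
    [-1,0,0,0,0,0,0],
    [-1,0,0,0,0,0,0],
    [-1,0,0,0,0,0,0],
    [-1,0,0,0,0,0,0],
    [-1,0,0,0,0,0,0],
    [-1,0,-20,0,0,0,0],
    [-1,0,-30,0,0,0,0],
    [-1,0,-40,0,0,0,0],
    [-1,0,-40,0,0,0,0],
    [-1,-30,-20,0,0,0,0],
    [-1,-30,0,0,0,0,0],
    [-1,-30,0,0,0,0,0],
    [-1,0,0,0,0,0,0],
    [-1,0,0,0,0,0,0],
    [-1,0,0,0,0,0,0],
  ],
)

```text
time: 29.1
tool_pos: [0.3401, 0.302, 0.2385]
tool_rot: [0.706, -0.705, -0.044, 0.043]
contact_force: [0.3, -0.4, 0.1]
gripper_width: 0.998
```

Run:
```python
from h import *
A=cur();t=manip.grab_frame("top");s=manip.grab_frame("scene");w=manip.grab_frame("wrist")
f=lambda i,x0,y0,x1,y1,W,H:cv2.resize(i[y0:y1,x0:x1],(W,H),interpolation=cv2.INTER_CUBIC)
L=np.vstack([f(t,145,90,305,240,400,375),f(w,0,0,560,420,300,225)[:,:].copy() if 0 else f(w,100,100,500,325,400,225)])
Rr=np.vstack([f(s,240,180,440,360,400,360),f(s,0,0,560,420,400,240)])
cv2.imwrite("pics/fin.png",np.hstack([L,Rr]))
```

```text
t 29.1 pos [0.3401 0.302  0.2385] x [0.9925 0.1222 0.0016] y [ 0.0014  0.0014 -1.    ] w 0.998 F [ 0.3 -0.4  0.1] q [ 0.56 -0.37  2.01  0.    1.5  -1.13]
```

View pics/fin.png

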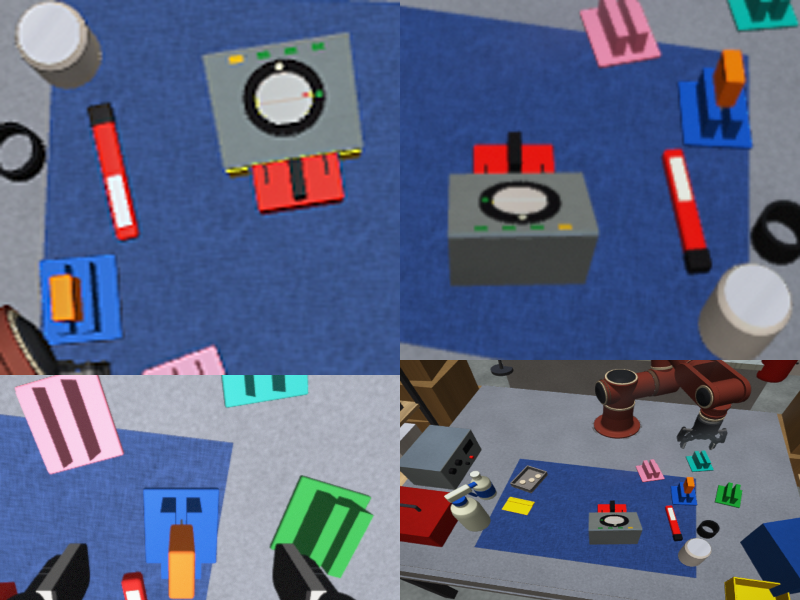

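The final picture shows the key upright in the blue rack (60,298) and the slot's red mark turned to point at the green dot (305,95). The pack is home (298,185) and the bystanders are where they were. I hand in.

```bash
python3 -c "
from plant import manip
print(manip.job_done())"
```

```text
the job is handed in; nothing more can be done
None
```

The job is done and handed in at about 29 s of the 72 s allowed; the hand-in gives no verdict.

- **Pack:** I slid it along the bench by its fin until it met the inner stop. I then re-gripped it to square it to the bay and pushed it home again. In the picture taken after the first push, about 51 mm stuck out of the mouth, against the 52 mm expected. I did not measure it again after the second push. The force on the arm was always upward, so I was pressing the pack down and saw no sign of it rubbing the hood.
- **Lock:** A sideways nudge confirmed the blade was in the slot. I pushed it in about 6 mm to its stop and held it there with 13–18 N. I turned the key clockwise about 99° to take up the slack in the slot, and it sprang back out. The red mark then read about 1.55 rad (±0.06), so it is locked.
- **Key and bystanders:** The key stands upright in its blue rack. The gripper is open and clear, and the contact force reads about 0. In the last picture the other things look where they were; I checked that by eye only.

My readings of the bay's direction disagreed slightly, between 9.3° and 10.9°, which is why I squared the pack a second time.

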